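# Layer two shortbread rounds on a plate

## Robot

A 6-joint arm with a two-finger parallel gripper is mounted at the origin on a cart in front of the work surface, level with it; the furniture and walls round the work are solid. World frame = base frame: x ahead of the robot, y to its left, z up, the work surface at z = 0. Lengths are in mm, angles in rad, forces in N, time in s.
With the tool pointing down it reaches from about 275 to 1000 mm from the base axis. Payload 8.4 kg.
Tool frame: the origin (TCP) lies on the mounting face of the last link; the fingertips stand 173 mm ahead of it and the grasp point (between the pads) lies 155 mm ahead of it; z points along the fingers, y is the line along which they close (so a half turn about z gives the same grasp; the last joint's range is limited). The gripper opens to 85 mm and grips with 20 to 120 N. Pads are 22 mm wide; open, the fingers measure 114 mm over their backs; the gripper's body (76 mm by 85 mm) begins 54 mm behind the grasp point. The pads swing forward as they close: fully open they stand 13 mm farther back than shut.
Start: joints at [-0.002, 0.353, 1.633, -0, 1.155, -0.002], TCP at [625.004, -0, 404.681] pointing down, gripper open.
Joint ranges: [-2.63, 2.63], [-0.92, 2.1], [0.06, 2.66], [-1.3, 4.44], [0, 2.69], [-3.02, 3.02]. Speed limits (rad/s): [2.22, 2.22, 2.79, 3.14, 3.14, 3.14].

## Interface

Orientations are given as [roll, pitch, yaw] about the fixed x, y, z axes, in that order (R = Rz(yaw) Ry(pitch) Rx(roll)).
In Python, from rig import r gives the robot as it stands.
- The arm moves only by the tool apply_moves, never from a script. Its argument "deltas" is a list of rows, each an object with "claw": the gripper command: -1 is fully open, 1 is shut, values between are in proportion; "delta_pos": the shift along the tool's x, y, z in cm, a list of three; "yaw": the turn about the tool's z in rad. In form: [{"claw": claw, "delta_pos": [tx, ty, tz], "yaw": yaw}, ...]. A call has 1 to 8 rows; each row shifts and turns the commanded pose from where the row before left it, along the tool's axes as they then stand; what a row does not reach is not made up. A row lasts 1/8 s, in which the tool goes at most 62.5 mm and 10.7 degrees, less where a joint would pass 70% of its speed; a pose out of reach is approached as far as the arm can. A call with a gripper value outside its range is refused whole. The fingers move at their own pace and stop on an object; "grip_force" is the grip in N (left out, the last holds). Time passes only in rows, so rows that do not move let the fingers close. It gives the time, the measured TCP pose, the force, the opening and the grip force at its end, in the units of the state.
- r.sense(): the state, without advancing time (a new reading comes with each control period).
- r.grab_frame(name): name is "scene" or "side" or "wrist"; returns a dict with "img" (480x640x3 uint8, blue, green, red), "z_map" (480x640 float32, mm along the optical axis (not along the pixel's ray), 0 where there is no reading), "fx", "fy", "cx", "cy" (pixels), "eye" and "rotation" of the camera in the world; the wrist camera has in their place "T_tool_cam" (4x4, takes a point from camera to tool coordinates, whose origin is the TCP and whose axes are the flange's). Camera axes: x right, y up, looking along -z (the intrinsics and any distortion apply to the point x, -y, -z); pixel columns grow to the right and rows downward; lengths in mm; the calibration is good to about 2 mm. A picture is of the moment at which its call begins: read the wrist's pose just before it.
- r.sign_off(): hands the job in; it is judged then, once.
The state is a dict: "clock": time; "qpos": joint angles; "qvel": joint speeds; "joint_efforts": joint torques, N m; "eef_pos": TCP position; "tcp_rot": TCP orientation; "contact_force": force on the tool from outside, world axes, zero at the start; "wrist_torque": the same for the moment, N m; "opening": opening from 0.0 (shut) to 1.0 (fully open); "grasp_force": force on a finger pad.
Only numpy, scipy, OpenCV 4.12 (cv2) and the standard library are available. Lean on these libraries where they do the work, as an engineer would, in place of code of your own. Each camera call takes 0.05 s, during which the arm holds its last target. There are 200 camera calls.

## Task

Build a two-layer shortbread stack on the small white plate: slide the large round off its thin board onto the plate, then slide the small round off the thick board on top of the large one. Centre each layer so that a border of what lies below shows all the way round, and leave the glass and the jug where they stand.

Things in the scene. Friction and masses are not known exactly. Their poses are not given: they have to be found in the camera images.
- plate_top (a point): Centre of the flat top of a white rimless round plate, 150 mm across and 12 mm high, fixed on the worktop between the two boards; z up. Its x axis is parallel to the boards' x axis, and the boards lie on its +y and -y sides.
- thin_board: Wooden board, 170 mm (its x) by 175 mm (its y, along the line towards the plate) by 16 mm thick, fixed on the worktop; origin at the centre of its underside. It stands on one side of the plate (either one) with its edge 80 to 90 mm from the plate's centre; its top is 4 mm higher than the plate's.
- thick_board: Wooden board, 170 mm (x) by 175 mm (y, along the line towards the plate) by 36 mm thick, fixed on the worktop on the other side of the plate, with its edge 80 to 90 mm from the plate's centre; origin at the centre of its underside. Its top is 4 mm higher than the top of the large round once that lies on the plate.
- large_round_center (a point): Centre (half-way up) of the large shortbread round, a hard flat golden-brown disc 124 mm in diameter and 20 mm thick, about 0.22 kg, loose, lying flat on the thin board somewhere 145 to 200 mm from the plate's centre; z up. Too wide to grasp across.
- small_round_center (a point): Centre (half-way up) of the small shortbread round, a hard flat disc of the same look, 100 mm in diameter and 20 mm thick, about 0.15 kg, loose, lying flat on the thick board somewhere 145 to 200 mm from the plate's centre; z up. Too wide to grasp across.
- large_round: The large shortbread round; origin at the centre of its underside.
- small_round: The small shortbread round; origin at the centre of its underside.
- glass_1: Bystander: an empty clear drinking glass, 80 mm in diameter, 91 mm high, standing to the left of the work; origin at the centre of its underside.
- jug_1: Bystander: a blue jug, 67 x 103 x 85 mm with its handle, standing to the right of the work; origin at the centre of its underside.
Not all that is in view belongs to the job. What is shaped like the small_round but blue is not meant. What is shaped like the large_round but green is not meant.

How it is judged (in metres and radians):
On the way:
1. the large round lies flat and centred on the plate (horizontal distance between large_round_center and plate_top below 0.012 m and height (world z) of large_round_center below 0.0245 m and angle between large_round's own z axis and vertical below 0.05 rad), for 0.2 s.
At the end, for the whole second after the job is handed in: The large round lies flat on the plate with its centre within 12 mm of the plate's, the small round lies flat on the large one with its centre within 12 mm of the large round's, and both are at rest (all of step 1 and height (world z) of large_round_center above 0.0195 m and horizontal distance between small_round_center and large_round_center below 0.012 m and height (world z) of small_round_center between 0.0395 and 0.0445 m and angle between small_round's own z axis and vertical below 0.05 rad and linear speed of each of large_round, small_round below 0.01 m/s); the robot touches nothing.
It fails at once if the glass or the jug is moved by more than 30 mm (distance of any of glass_1, jug_1 from where it was at the start of the episode above 0.03 m).
It also fails if it takes over 61 s, if anything falls off the work surface, if the arm or the gripper's body presses on something with over 40 N, if the wrist force passes 120 N, or if a joint passes its speed limit or range.

## Working session

There is one attempt and no reset: what is moved stays moved. The work goes in short steps, Python scripts to look and compute and a tool call to move; the robot and the scene stay as the last step left them, time stands still between calls to the robot, and variables do not carry over. Pictures are saved under pics/ and viewed, at most 10 in all, crops included, and the job is handed in when it is done.

Besides the shell and the picture viewer there is one more tool, called after ">>>" as name(argument=value, ...) on one line, values as JSON. apply_moves: Moves the arm, as the interface text tells. Its arguments: {"type":"object","properties":{"deltas":{"type":"array"},"grip_force":{"type":"number"}},"required":["deltas"]}

```bash
mkdir -p pics
cat > h.py <<'E'
import numpy as np, cv2
from rig import r
def world(f, s=None):
    z=f["z_map"].astype(float); v,u=np.mgrid[0:480,0:640]
    p=np.stack([(u-f["cx"])/f["fx"]*z, -(v-f["cy"])/f["fy"]*z, -z],-1)
    if "eye" in f: R,t=np.array(f["rotation"]),np.array(f["eye"])
    else:
        from scipy.spatial.transform import Rotation as Ro
        T=np.array(f["T_tool_cam"]); Rt=Ro.from_euler("xyz",s["tcp_rot"]).as_matrix()
        R=Rt@T[:3,:3]; t=Rt@T[:3,3]+np.array(s["eef_pos"])
    w=p@R.T+t; w[z==0]=np.nan; return w
E
python3 - <<'E'
from h import *
s=r.sense(); print(s)
for n in ("scene","wrist"):
    f=r.grab_frame(n); print({k:v for k,v in f.items() if k not in("img","z_map")})
    cv2.imwrite(f"pics/{n}0.png",f["img"]); np.save(f"{n}0.npy",world(f,s))
E
```

```text
{'clock': 0.0, 'qpos': array([-2.38532942e-03,  3.53683746e-01,  1.63414319e+00,  2.47619598e-05,
        1.15519302e+00, -2.39426817e-03]), 'qvel': array([ 6.85806371e-05, -2.53745770e-03,  1.11754421e-03, -6.84283289e-04,
        9.14954331e-04, -1.40293723e-04]), 'joint_efforts': array([-2.03471049e-03, -6.05236173e+01, -3.42063046e+01, -2.62302356e-04,
        9.48130677e-03,  3.61521288e-06]), 'eef_pos': array([6.24766045e+02, 1.35639554e-02, 4.03935396e+02]), 'tcp_rot': array([-3.14016541e+00, -2.60570377e-05,  1.57079523e+00]), 'contact_force': array([0.31176305, 0.2867148 , 0.19439815]), 'wrist_torque': array([ 0.02424973, -0.04159198,  0.05977482]), 'grasp_force': 0.0, 'opening': 1.0026682273826117}
{'fx': 495.94320264913523, 'fy': 495.94320264913523, 'cx': 320.9360764246353, 'cy': 232.67746550192453, 'eye': array([-427.12212572, -492.16094423,  867.53493606]), 'rotation': array([ 0.92173616, -0.01232424, -1.07306949])}Traceback (most recent call last):
  File "<stdin>", line 5, in <module>
  File "h.py", line 11, in world
    w=p@R.T+t; w[z==0]=np.nan; return w
      ~~~~~^~
ValueError: operands could not be broadcast together with shapes (480,640) (3,)
```

```bash
python3 - <<'E'
s=open("h.py").read()
s=s.replace("import numpy as np, cv2","import numpy as np, cv2\nfrom scipy.spatial.transform import Rotation as Ro")
s=s.replace("        from scipy.spatial.transform import Rotation as Ro\n","").replace('R,t=np.array(f["rotation"])','R,t=Ro.from_euler("xyz",f["rotation"]).as_matrix()')
open("h.py","w").write(s)
E
python3 - <<'E'
from h import *
s=r.sense()
ims=[]
for n in ("scene","wrist"):
    f=r.grab_frame(n); print({k:v for k,v in f.items() if k not in("img","z_map")})
    ims.append(f["img"]); cv2.imwrite(f"pics/{n}0.png",f["img"]); np.save(f"{n}0.npy",world(f,s))
w=np.load("scene0.npy"); print(w[240::60,80::120].round())
cv2.imwrite("pics/a.png",cv2.resize(np.vstack(ims),(400*1,600)))
E
```

```text
{'fx': 495.94320264913523, 'fy': 495.94320264913523, 'cx': 320.9360764246353, 'cy': 232.67746550192453, 'eye': array([-427.12212572, -492.16094423,  867.53493606]), 'rotation': array([ 0.92173616, -0.01232424, -1.07306949])}
{'fx': 341.93300677291, 'fy': 341.93300677291, 'cx': 315.79959373945445, 'cy': 237.3093438875905, 'T_tool_cam': array([[-5.40068779e-04,  9.62533287e-01,  2.71163014e-01,
         7.03102630e+01],
       [ 9.99999452e-01,  2.76617233e-04,  1.00978074e-03,
         1.21369521e+00],
       [ 8.96939210e-04,  2.71163411e-01, -9.62532909e-01,
         3.00298895e+01],
       [ 0.00000000e+00,  0.00000000e+00,  0.00000000e+00,
         1.00000000e+00]])}
[[[-6.300e+01  1.340e+02  3.790e+02]
  [ 3.000e+01 -3.100e+01  3.790e+02]
  [ 5.380e+02  2.300e+01  1.200e+01]
  [ 7.230e+02 -2.670e+02 -3.000e+00]
  [ 1.072e+03 -5.800e+02 -1.200e+02]]

 [[ 5.600e+01  4.260e+02  0.000e+00]
  [-4.700e+01 -8.800e+01  3.390e+02]
  [ 3.450e+02 -8.200e+01 -4.000e+00]
  [ 4.850e+02 -3.430e+02  1.000e+00]
  [ 1.071e+03 -6.490e+02 -3.600e+02]]

 [[-3.700e+01  3.470e+02 -7.700e+01]
  [-4.500e+01 -6.000e+01  1.810e+02]
  [ 3.360e+02 -9.000e+01 -2.210e+02]
  [ 3.080e+02 -3.990e+02 -0.000e+00]
  [ 1.076e+03 -7.290e+02 -6.440e+02]]

 [[-9.300e+01  3.510e+02 -2.480e+02]
  [-6.800e+01 -5.200e+01  2.700e+01]
  [ 4.550e+02 -3.100e+01 -7.170e+02]
  [ 3.210e+02 -4.310e+02 -2.230e+02]
  [ 9.720e+02 -8.010e+02 -8.450e+02]]]
```

View pics/scene0.png

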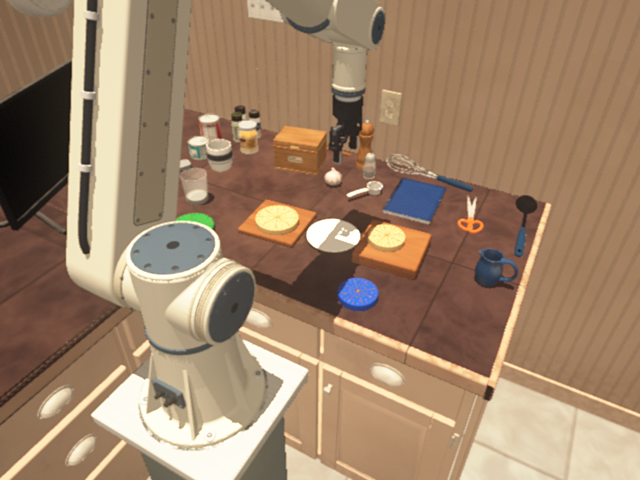

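View pics/wrist0.png

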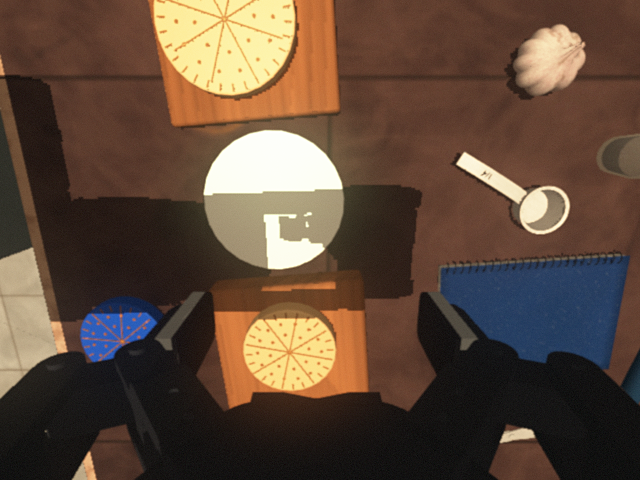

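The wrist view shows the plate at (273,200), the large round on the left board at (225,18), and the small round on the right board at (290,350).

Things that could be confused, by scene pixel: yellow round (277,219), yellow round (387,237), blue disc (358,293), green disc (193,220). I choose the two yellow ones, which are on the boards.

```bash
cat >> h.py <<'E'
def fit(w,m,r0,zlo,zhi):
    "centre of a disc from its top points (world xy raster): enclosing circle + centroid"
    m=m&np.isfinite(w[...,2])&(w[...,2]>zlo)&(w[...,2]<zhi)
    n,l,st,c=cv2.connectedComponentsWithStats(m.astype(np.uint8))
    out=[]
    for i in range(1,n):
        if st[i,4]<250: continue
        p=w[l==i]; z=np.median(p[:,2]); p=p[abs(p[:,2]-z)<5]
        (cx,cy),rr=cv2.minEnclosingCircle(p[:,:2].astype(np.float32))
        h=cv2.convexHull(p[:,:2].astype(np.float32)); M=cv2.moments(h)
        out.append(dict(px=c[i].round(),enc=np.round([cx,cy,rr],1),hull=np.round([M["m10"]/M["m00"],M["m01"]/M["m00"],(M["m00"]/np.pi)**.5],1),z=round(z,1),
          rect=np.round(np.hstack([np.ravel(q) for q in cv2.minAreaRect(p[:,:2].astype(np.float32))]),1)))
    return out
def masks(img):
    H,S,V=cv2.split(cv2.cvtColor(img,cv2.COLOR_BGR2HSV))
    b,g,rr=[x.astype(int) for x in cv2.split(img)]
    return dict(yellow=(H>14)&(H<35)&(S>60)&(V>110), white=(S<45)&(V>80), wood=(H<=14)&(S>120)&(V>110))
E
python3 - <<'E'
from h import *
for n in ("scene","wrist"):
    w=np.load(f"{n}0.npy"); img=cv2.imread(f"pics/{n}0.png"); M=masks(img)
    ok=(w[...,0]>350)&(w[...,0]<760)&(abs(w[...,1])<320)
    for k in M:
        for o in fit(w,M[k]&ok,0,-5,70):
            if 35<o["enc"][2]<160: print(n,k,o)
I=cv2.imread("pics/scene0.png")[180:320,160:450]; cv2.imwrite("pics/crop.png",cv2.resize(I,None,fx=2.5,fy=2.5))
E
```

```text
scene yellow {'px': array([276., 219.]), 'enc': array([542.7, 169.8,  63.7]), 'hull': array([542.2, 170. ,  62.1]), 'z': np.float64(35.7), 'rect': array([541.2, 169.7, 124.3, 121.9,  50. ])}
scene yellow {'px': array([337., 238.]), 'enc': array([576.6,   2.3,  78.2]), 'hull': array([570.8, -10.6,  62.2]), 'z': np.float64(11.9), 'rect': array([570.8, -18.5, 100.2, 152.8,  77.4])}
scene yellow {'px': array([386., 237.]), 'enc': array([ 595.2, -149. ,   52.6]), 'hull': array([ 594.3, -148.6,   49.6]), 'z': np.float64(55.6), 'rect': array([ 593.7, -148.2,   96.2,  100.5,   69.1])}
scene white {'px': array([321., 231.]), 'enc': array([576.7,  26.7,  73.1]), 'hull': array([578.2,  41.7,  48.3]), 'z': np.float64(12.3), 'rect': array([576.2,  46.1, 146. ,  65.4,   1.4])}
scene wood {'px': array([394., 252.]), 'enc': array([ 594.9, -169.1,  117.7]), 'hull': array([ 595.2, -168.4,   97. ]), 'z': np.float64(35.2), 'rect': array([ 596.6, -166.7,  177.4,  175. ,    5. ])}
wrist yellow {'px': array([227.,  42.]), 'enc': array([545.5, 171.6,  61.7]), 'hull': array([545.5, 154.1,  49.6]), 'z': np.fl
[... 715 characters left out ...]
  38.9]), 'hull': array([595. , -37. ,  30.5]), 'z': np.float64(12.7), 'rect': array([601.3, -35.9,  62.8,  62. ,   2.5])}
wrist wood {'px': array([266.,  77.]), 'enc': array([559.9, 147. ,  99.6]), 'hull': array([558.3, 142.5,  74.7]), 'z': np.float64(16.7), 'rect': array([560.2, 145.1, 170. , 110.2,   4.1])}
wrist wood {'px': array([301., 286.]), 'enc': array([605.9, -79.5,  40. ]), 'hull': array([609.9, -80.1,  13.8]), 'z': np.float64(35.7), 'rect': array([606. , -81. ,  80. ,   9.2,   4.7])}
wrist wood {'px': array([294., 355.]), 'enc': array([ 596.3, -168.2,  101.9]), 'hull': array([ 597.3, -163. ,   82.5]), 'z': np.float64(36.6), 'rect': array([ 597.3, -161.1,  173.9,  130.2,    7.6])}
```

View pics/crop.png

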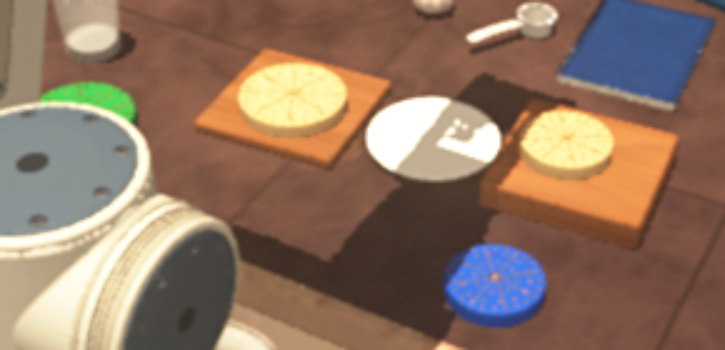

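The crop confirms the yellow rounds: the large one is on the thin left board and the small one on the thick right board. I'll go behind the large round with the fingers about 60% open, as a cradle.

>>> apply_moves(deltas=[{"claw":-0.4,"delta_pos":[4.25,-1.6,1.0],"yaw":0},{"claw":-0.4,"delta_pos":[4.25,-1.6,1.0],"yaw":0},{"claw":-0.4,"delta_pos":[4.25,-1.6,1.0],"yaw":0},{"claw":-0.4,"delta_pos":[4.25,-1.6,1.0],"yaw":0},{"claw":-0.4,"delta_pos":[4.25,-1.6,1.0],"yaw":0},{"claw":-0.4,"delta_pos":[4.25,-1.6,1.0],"yaw":0},{"claw":-0.4,"delta_pos":[0,0,0],"yaw":-0.1},{"claw":-0.4,"delta_pos":[0,0,0],"yaw":-0.096}])

```text
clock: 1.15
eef_pos: [528.5, 255.8, 344.2]
tcp_rot: [-3.141, 0.0, 1.772]
contact_force: [0.1, -0.2, 0.5]
opening: 0.696
grasp_force: 0.0
```

```bash
cat > look.py <<'E'
from h import *
import sys
s=r.sense(); print(s["eef_pos"].round(1),s["tcp_rot"].round(3),s["clock"],s["opening"],s["contact_force"].round(1))
for n in sys.argv[1].split(","):
    f=r.grab_frame(n); w=world(f,s); img=f["img"]; M=masks(img)
    cv2.imwrite(f"pics/{n}_{s['clock']:.2f}.png",img); np.save(f"last_{n}.npy",w)
    ok=(w[...,0]>450)&(w[...,0]<680)&(w[...,1]>-250)&(w[...,1]<250)
    for k,m in (("yellow",M["yellow"]&ok&(w[...,2]>22)),("plate",(M["white"]|M["yellow"])&ok&(w[...,2]<18))):
        for o in fit(w,m,0,6,70):
            if 35<o["enc"][2]<90: print(n,k,{a:(v.tolist() if hasattr(v,"tolist") else v) for a,v in o.items()})
E
python3 look.py wrist,scene
python3 - <<'E'
from h import *
s=r.sense(); w=np.load("last_wrist.npy")
Rt=Ro.from_euler("xyz",s["tcp_rot"]).as_matrix(); p=((w-s["eef_pos"])@Rt).reshape(-1,3)
p=p[np.isfinite(p[:,0])&(p[:,2]<200)&(p[:,2]>100)&(abs(p[:,1])<70)&(abs(p[:,0])<30)]
for sg in (1,-1):
    q=p[p[:,1]*sg>0]; print(len(q), np.percentile(q,[0,2,50,98,100],axis=0).round(1).tolist())
w=np.load("scene0.npy"); print("glass",w[172:200:4,195].round().tolist())
E
```

```text
[528.5 255.8 344.2] [-3.141  0.     1.772] 1.15 0.6960676005712794 [ 0.1 -0.2  0.5]
wrist yellow {'px': [324.0, 313.0], 'enc': [545.2, 172.7, 62.1], 'hull': [545.3, 172.9, 61.4], 'z': 36.7, 'rect': [545.8, 172.8, 121.4, 123.9, 11.7]}
wrist plate {'px': [342.0, 370.0], 'enc': [560.2, 120.7, 64.8], 'hull': [577.2, 113.9, 33.8], 'z': 16.6, 'rect': [570.7, 101.8, 129.7, 49.6, 29.0]}
scene yellow {'px': [276.0, 219.0], 'enc': [540.6, 169.6, 64.0], 'hull': [541.2, 169.3, 61.1], 'z': 35.9, 'rect': [541.4, 169.7, 120.7, 119.9, 10.3]}
scene yellow {'px': [386.0, 237.0], 'enc': [595.2, -147.5, 52.3], 'hull': [594.7, -147.5, 50.0], 'z': 55.5, 'rect': [594.8, -146.9, 101.1, 98.3, 49.0]}
scene plate {'px': [332.0, 235.0], 'enc': [578.7, 4.7, 76.9], 'hull': [578.1, 4.9, 74.4], 'z': 12.3, 'rect': [577.9, 4.3, 149.6, 147.6, 42.6]}
12347 [[-10.9, 4.4, 100.0], [-8.5, 25.9, 100.5], [9.2, 49.3, 113.4], [18.8, 62.7, 160.1], [19.8, 65.9, 168.6]]
12284 [[-11.5, -63.8, 100.0], [-8.8, -60.5, 100.5], [8.9, -47.1, 113.4], [18.6, -23.9, 160.0], [19.7, -3.9, 168.5]]
glass [[579.0, 493.0, 74.0], [576.0, 493.0, 61.0], [516.0, 437.0, 95.0], [520.0, 443.0, 77.0], [517.0, 443.0, 64.0], [518.0, 447.0, 48.0], [522.0, 453.0, 30.0]]
```

>>> apply_moves(deltas=[{"claw":-0.4,"delta_pos":[0,0,5.2],"yaw":0},{"claw":-0.4,"delta_pos":[0,0,5.2],"yaw":0},{"claw":-0.4,"delta_pos":[0,0,3.1],"yaw":0},{"claw":-0.4,"delta_pos":[0,0,2.0],"yaw":0},{"claw":-0.4,"delta_pos":[0,0,0],"yaw":0}])

```text
clock: 1.88
eef_pos: [528.7, 254.7, 188.6]
tcp_rot: [-3.139, 0.001, 1.766]
contact_force: [0.1, 0.1, -0.3]
opening: 0.702
grasp_force: 0.0
```

>>> apply_moves(deltas=[{"claw":-0.4,"delta_pos":[-0.8,0,0],"yaw":0},{"claw":-0.4,"delta_pos":[-0.8,0,0],"yaw":0},{"claw":-0.4,"delta_pos":[-0.8,0,0],"yaw":0},{"claw":-0.4,"delta_pos":[-0.8,0,0],"yaw":0},{"claw":-0.4,"delta_pos":[-0.8,0,0],"yaw":0},{"claw":-0.4,"delta_pos":[-0.8,0,0],"yaw":0},{"claw":-0.4,"delta_pos":[-0.6,0,0],"yaw":0},{"claw":-0.4,"delta_pos":[0,0,0],"yaw":0}])

```text
clock: 2.88
eef_pos: [539.5, 201.4, 189.5]
tcp_rot: [-3.141, 0.0, 1.766]
contact_force: [0.0, -0.6, 0.3]
opening: 0.703
grasp_force: 0.0
```

```bash
python3 look.py scene,side
```

```text
[539.5 201.4 189.5] [-3.141  0.     1.766] 2.875 0.7033981618789273 [ 0.  -0.6  0.3]
scene yellow {'px': [288.0, 221.0], 'enc': [551.7, 136.1, 63.7], 'hull': [550.2, 135.7, 60.8], 'z': 35.9, 'rect': [549.9, 135.0, 120.8, 118.2, 15.8]}
scene yellow {'px': [386.0, 237.0], 'enc': [597.2, -147.0, 54.8], 'hull': [595.4, -147.3, 50.4], 'z': 55.6, 'rect': [594.7, -147.2, 98.8, 100.1, 64.5]}
scene plate {'px': [332.0, 235.0], 'enc': [578.8, 3.5, 78.0], 'hull': [577.6, 4.6, 74.5], 'z': 12.3, 'rect': [577.0, 4.5, 147.9, 146.6, 54.9]}
side plate {'px': [322.0, 263.0], 'enc': [534.6, -10.9, 56.2], 'hull': [529.5, -9.8, 32.9], 'z': 11.5, 'rect': [527.5, -12.7, 39.4, 112.1, 14.2]}
```

>>> apply_moves(deltas=[{"claw":-0.4,"delta_pos":[-0.9,0,0],"yaw":0},{"claw":-0.4,"delta_pos":[-0.9,0,0],"yaw":0},{"claw":-0.4,"delta_pos":[-0.9,0,0],"yaw":0},{"claw":-0.4,"delta_pos":[-0.9,0,0],"yaw":0},{"claw":-0.4,"delta_pos":[-0.9,0,0],"yaw":0},{"claw":-0.4,"delta_pos":[-0.9,0,0],"yaw":0},{"claw":-0.4,"delta_pos":[-0.6,0,0],"yaw":0}])

```text
clock: 3.85
eef_pos: [551.4, 142.6, 189.8]
tcp_rot: [3.141, -0.0, 1.766]
contact_force: [0.4, 2.7, 0.3]
opening: 0.696
grasp_force: 0.9
```

>>> apply_moves(deltas=[{"claw":-0.4,"delta_pos":[-0.7,0,0],"yaw":0},{"claw":-0.4,"delta_pos":[-0.7,0,0],"yaw":0},{"claw":-0.4,"delta_pos":[-0.7,0,0],"yaw":0},{"claw":-0.4,"delta_pos":[-0.7,0,0],"yaw":0},{"claw":-0.4,"delta_pos":[-0.7,0,0],"yaw":0},{"claw":-0.7,"delta_pos":[-0.7,0,0],"yaw":0},{"claw":-0.4,"delta_pos":[-0.5,0,0],"yaw":0},{"claw":-0.4,"delta_pos":[0,0,0],"yaw":0}])

```text
clock: 4.85
eef_pos: [560.5, 96.7, 189.8]
tcp_rot: [3.141, 0.0, 1.767]
contact_force: [-0.9, 0.2, 0.0]
opening: 0.695
grasp_force: 0.0
```

```bash
python3 look.py scene,wrist
```

```text
[560.5  96.7 189.8] [3.141 0.    1.767] 4.85 0.6945414074444344 [-0.9  0.2  0. ]
scene yellow {'px': [323.0, 229.0], 'enc': [571.2, 31.8, 63.9], 'hull': [570.6, 31.4, 61.3], 'z': 34.0, 'rect': [571.5, 30.6, 126.3, 118.7, 7.9]}
scene yellow {'px': [386.0, 237.0], 'enc': [594.2, -148.6, 52.7], 'hull': [594.2, -147.6, 49.9], 'z': 55.5, 'rect': [593.8, -147.1, 101.6, 96.9, 59.3]}
scene plate {'px': [342.0, 240.0], 'enc': [577.4, 3.4, 76.2], 'hull': [571.9, -14.6, 61.6], 'z': 12.4, 'rect': [570.9, -20.6, 96.0, 150.2, 75.0]}
```

>>> apply_moves(deltas=[{"claw":-0.4,"delta_pos":[-0.5,0,0],"yaw":0},{"claw":-0.4,"delta_pos":[-0.5,0,0],"yaw":0},{"claw":-0.4,"delta_pos":[-0.5,0,0],"yaw":0},{"claw":-0.4,"delta_pos":[-0.5,0,0],"yaw":0},{"claw":-0.4,"delta_pos":[-0.3,0,0],"yaw":0},{"claw":-0.4,"delta_pos":[0,0,0],"yaw":0}])

```text
clock: 5.7
eef_pos: [564.9, 74.2, 189.7]
tcp_rot: [3.142, 0.0, 1.767]
contact_force: [-0.2, -0.3, -0.1]
opening: 0.701
grasp_force: 0.0
```

```bash
python3 look.py scene
```

```text
[564.9  74.2 189.7] [3.142 0.    1.767] 5.7 0.7006468417264569 [-0.2 -0.3 -0.1]
scene yellow {'px': [331.0, 230.0], 'enc': [573.8, 9.1, 64.2], 'hull': [574.2, 9.0, 61.1], 'z': 32.1, 'rect': [574.8, 9.2, 122.5, 120.8, 69.3]}
scene yellow {'px': [386.0, 237.0], 'enc': [595.0, -150.2, 53.4], 'hull': [594.3, -147.4, 50.1], 'z': 55.5, 'rect': [593.2, -146.6, 101.8, 97.4, 52.4]}
scene plate {'px': [337.0, 243.0], 'enc': [578.0, 4.4, 76.2], 'hull': [566.5, -9.6, 62.8], 'z': 12.3, 'rect': [562.6, -15.0, 101.4, 148.4, 52.3]}
```

>>> apply_moves(deltas=[{"claw":-0.4,"delta_pos":[-0.25,0.1,0],"yaw":0},{"claw":-0.4,"delta_pos":[-0.2,0.15,0],"yaw":0},{"claw":-0.4,"delta_pos":[0,0,0],"yaw":0},{"claw":-0.4,"delta_pos":[1.5,0,0],"yaw":0},{"claw":-0.4,"delta_pos":[2.5,0,-2],"yaw":0},{"claw":-0.4,"delta_pos":[0,0,-5.5],"yaw":0.06},{"claw":-0.4,"delta_pos":[-3,0,-5.0],"yaw":0.06},{"claw":-0.4,"delta_pos":[-5,0,-3.0],"yaw":0.07}])

```text
clock: 6.75
eef_pos: [568.8, 31.5, 347.6]
tcp_rot: [3.138, -0.0, 1.578]
contact_force: [1.4, -0.3, -1.0]
opening: 0.698
grasp_force: 0.0
```

>>> apply_moves(deltas=[{"claw":-0.4,"delta_pos":[-5,0.5,-2],"yaw":0},{"claw":-0.4,"delta_pos":[-5,0.5,-2],"yaw":0},{"claw":-0.4,"delta_pos":[0,0,0],"yaw":0},{"claw":-0.4,"delta_pos":[0,0,0],"yaw":0}])

```text
clock: 7.25
eef_pos: [578.6, -68.9, 384.4]
tcp_rot: [-3.141, -0.0, 1.576]
contact_force: [0.1, 0.1, 0.5]
opening: 0.704
grasp_force: 0.0
```

```bash
python3 look.py scene,wrist; ls pics
```

```text
[578.6 -68.9 384.4] [-3.141 -0.     1.576] 7.25 0.7041804115350532 [0.1 0.1 0.5]
scene yellow {'px': [332.0, 230.0], 'enc': [579.6, 6.5, 64.8], 'hull': [579.0, 5.6, 61.8], 'z': 32.1, 'rect': [579.5, 5.8, 124.8, 119.9, 34.9]}
scene yellow {'px': [386.0, 238.0], 'enc': [593.0, -148.7, 49.8], 'hull': [592.8, -148.6, 48.5], 'z': 55.6, 'rect': [593.0, -148.6, 95.9, 97.1, 81.5]}
scene plate {'px': [332.0, 243.0], 'enc': [575.1, 3.1, 75.7], 'hull': [564.9, -2.8, 65.8], 'z': 12.2, 'rect': [558.8, -7.0, 112.7, 146.0, 29.8]}
wrist yellow {'px': [319.0, 130.0], 'enc': [581.9, 7.2, 61.7], 'hull': [582.0, 7.3, 61.2], 'z': 33.2, 'rect': [582.2, 7.5, 122.0, 122.2, 89.8]}
wrist yellow {'px': [333.0, 297.0], 'enc': [596.6, -145.9, 50.1], 'hull': [596.5, -145.8, 49.3], 'z': 57.0, 'rect': [596.2, -145.7, 98.9, 95.6, 89.3]}
wrist plate {'px': [312.0, 134.0], 'enc': [580.2, 6.0, 75.0], 'hull': [580.3, 5.8, 74.4], 'z': 13.1, 'rect': [580.3, 5.9, 147.9, 148.3, 89.6]}
a.png
crop.png
scene0.png
scene_1.15.png
scene_2.88.png
scene_4.85.png
scene_5.70.png
scene_7.25.png
side_2.88.png
wrist0.png
wrist_1.15.png
wrist_4.85.png
wrist_7.25.png
```

>>> apply_moves(deltas=[{"claw":-0.4,"delta_pos":[-5,0.8,0],"yaw":0},{"claw":-0.4,"delta_pos":[-5,0.9,0],"yaw":0},{"claw":-0.4,"delta_pos":[-5.2,0.8,1.0],"yaw":0},{"claw":-0.4,"delta_pos":[0,0,5],"yaw":-0.09},{"claw":-0.4,"delta_pos":[0,0,5],"yaw":0},{"claw":-0.4,"delta_pos":[0,0,4],"yaw":0},{"claw":-0.4,"delta_pos":[0,0,2.5],"yaw":0},{"claw":-0.4,"delta_pos":[0,0,0],"yaw":0}])

```text
clock: 8.35
eef_pos: [604.4, -219.9, 207.4]
tcp_rot: [-3.138, -0.002, 1.668]
contact_force: [-0.1, -1.2, 0.3]
opening: 0.702
grasp_force: 0.0
```

```bash
python3 look.py wrist
```

```text
[ 604.4 -219.9  207.4] [-3.138e+00 -2.000e-03  1.668e+00] 8.35 0.7023258721188202 [-0.1 -1.2  0.3]
wrist yellow {'px': [314.0, 121.0], 'enc': [596.8, -145.8, 49.6], 'hull': [597.2, -148.5, 47.7], 'z': 56.8, 'rect': [597.4, -151.2, 98.9, 87.5, 5.5]}
```

>>> apply_moves(deltas=[{"claw":-0.4,"delta_pos":[0.9,0,0],"yaw":0},{"claw":-0.4,"delta_pos":[0.9,0,0],"yaw":0},{"claw":-0.4,"delta_pos":[0.8,0,0],"yaw":0},{"claw":-0.4,"delta_pos":[0.8,0,0],"yaw":0},{"claw":-0.4,"delta_pos":[0.8,0,0],"yaw":0},{"claw":-0.4,"delta_pos":[0.8,0,0],"yaw":0},{"claw":-0.4,"delta_pos":[0.5,0,0],"yaw":0},{"claw":-0.4,"delta_pos":[0,0,0],"yaw":0}])

```text
clock: 9.4
eef_pos: [599.4, -166.3, 209.6]
tcp_rot: [-3.141, -0.0, 1.667]
contact_force: [1.1, 0.2, -0.1]
opening: 0.706
grasp_force: 0.0
```

```bash
python3 look.py wrist,scene
```

```text
[ 599.4 -166.3  209.6] [-3.141 -0.     1.667] 9.4 0.7064184847278617 [ 1.1  0.2 -0.1]
wrist yellow {'px': [316.0, 173.0], 'enc': [595.4, -113.5, 49.9], 'hull': [595.6, -113.5, 49.3], 'z': 56.8, 'rect': [595.6, -113.7, 98.2, 98.4, 18.1]}
wrist plate {'px': [302.0, 27.0], 'enc': [584.4, -39.5, 59.0], 'hull': [585.3, -49.1, 26.2], 'z': 12.8, 'rect': [585.4, -50.6, 117.9, 23.5, 5.5]}
scene yellow {'px': [332.0, 230.0], 'enc': [579.6, 6.5, 66.1], 'hull': [578.9, 5.3, 62.0], 'z': 32.0, 'rect': [578.4, 4.7, 122.4, 124.7, 87.6]}
scene yellow {'px': [372.0, 234.0], 'enc': [594.4, -117.8, 54.1], 'hull': [590.1, -108.7, 45.1], 'z': 55.8, 'rect': [589.4, -104.7, 105.0, 73.6, 26.2]}
scene plate {'px': [332.0, 243.0], 'enc': [575.9, 4.9, 75.3], 'hull': [564.0, -0.7, 65.5], 'z': 12.3, 'rect': [558.2, -2.8, 111.6, 142.8, 24.8]}
```

>>> apply_moves(deltas=[{"claw":-0.4,"delta_pos":[0.7,0,0],"yaw":0},{"claw":-0.4,"delta_pos":[0.7,-0.1,0],"yaw":0},{"claw":-0.4,"delta_pos":[0.7,0,0],"yaw":0},{"claw":-0.4,"delta_pos":[0.7,-0.1,0],"yaw":0},{"claw":-0.4,"delta_pos":[0.6,0,0],"yaw":0},{"claw":-0.4,"delta_pos":[0.6,0,0],"yaw":0},{"claw":-0.4,"delta_pos":[0.6,0,0],"yaw":0},{"claw":-0.4,"delta_pos":[0.6,0,0],"yaw":0}])

```text
clock: 10.5
eef_pos: [592.6, -114.9, 209.8]
tcp_rot: [3.141, 0.0, 1.667]
contact_force: [-0.3, -1.4, 1.3]
opening: 0.7
grasp_force: 0.9
```

>>> apply_moves(deltas=[{"claw":-0.4,"delta_pos":[0.5,0,0],"yaw":0},{"claw":-0.4,"delta_pos":[0.5,0,0],"yaw":0},{"claw":-0.4,"delta_pos":[0.5,0,0],"yaw":0},{"claw":-0.4,"delta_pos":[0.5,0,0],"yaw":0},{"claw":-0.4,"delta_pos":[0.5,0,0],"yaw":0},{"claw":-0.4,"delta_pos":[0.5,0,0],"yaw":0},{"claw":-0.4,"delta_pos":[0.3,0,0],"yaw":0},{"claw":-0.4,"delta_pos":[0,0,0],"yaw":0}])

```text
clock: 11.5
eef_pos: [589.4, -82.1, 209.7]
tcp_rot: [3.142, -0.0, 1.667]
contact_force: [0.1, -0.8, -0.0]
opening: 0.699
grasp_force: 0.0
```

```bash
python3 look.py wrist,scene; cp pics/wrist_11.4*.png pics/v1.png; ls pics|tail -3
```

```text
[589.4 -82.1 209.7] [ 3.142 -0.     1.667] 11.5 0.6992545368736094 [ 0.1 -0.8 -0. ]
wrist yellow {'px': [315.0, 137.0], 'enc': [586.6, -29.7, 50.8], 'hull': [585.5, -29.3, 49.3], 'z': 53.8, 'rect': [585.3, -29.0, 98.4, 98.3, 68.3]}
wrist plate {'px': [162.0, 92.0], 'enc': [517.7, 1.7, 38.0], 'hull': [514.2, 2.5, 16.4], 'z': 12.8, 'rect': [513.0, 1.4, 14.8, 75.9, 3.4]}
wrist plate {'px': [465.0, 94.0], 'enc': [644.0, 15.9, 35.7], 'hull': [646.9, 16.8, 14.0], 'z': 12.7, 'rect': [647.9, 16.5, 11.6, 71.5, 8.7]}
scene yellow {'px': [333.0, 230.0], 'enc': [575.6, -11.7, 67.1], 'hull': [559.0, -17.0, 32.4], 'z': 42.0, 'rect': [558.2, -6.2, 134.3, 38.4, 72.7]}
scene plate {'px': [329.0, 244.0], 'enc': [572.2, 3.1, 73.3], 'hull': [547.5, 1.0, 53.9], 'z': 12.4, 'rect': [541.6, 0.6, 78.6, 146.1, 5.0]}
wrist_7.25.png
wrist_8.35.png
wrist_9.40.pngcp: cannot stat 'pics/wrist_11.4*.png': No such file or directory
```

```bash
cat > lg.py <<'E'
from h import *
import glob,os,sys
from scipy.optimize import least_squares
w=np.load("last_wrist.npy"); f=max(glob.glob("pics/wrist_*"),key=os.path.getmtime); print(f)
M=masks(cv2.imread(f))["yellow"]&(w[...,0]>480)&(w[...,0]<680)
for lo,hi,R in((29,37,62),(48,60,50)):
    p=w[M&(w[...,2]>lo)&(w[...,2]<hi)][:,:2]
    h=cv2.convexHull(p.astype(np.float32))[:,0]
    if R==62: h=h[(h[:,1]>-20)]
    s=least_squares(lambda c:np.hypot(*(h-c).T)-R+.5,h.mean(0),loss="soft_l1"); print(R,len(h),s.x.round(1),np.abs(s.fun).mean().round(2))
E
python3 lg.py
```

```text
pics/wrist_11.50.png
62 27 [581.4   6.9] 0.83
50 67 [585.4 -29.2] 0.32
```

View pics/wrist_11.50.png

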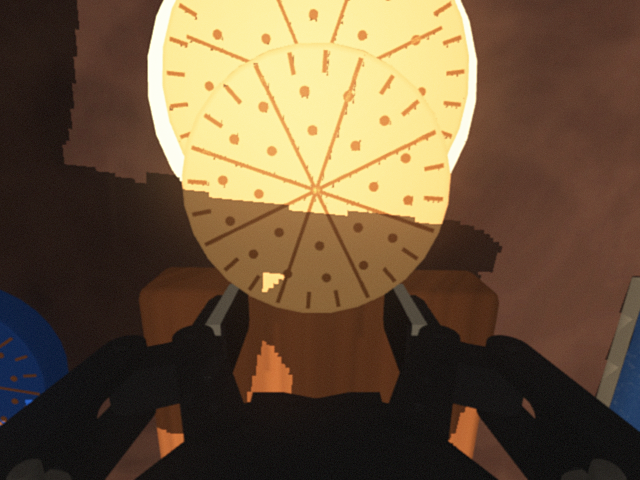

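The small round (316,190) sits in the cradle and overlaps the large one, which hasn't moved. The plate border still shows on both sides. About 36 mm remain.

>>> apply_moves(deltas=[{"claw":-0.4,"delta_pos":[0.5,0,0],"yaw":0},{"claw":-0.4,"delta_pos":[0.5,0,0],"yaw":0},{"claw":-0.4,"delta_pos":[0.5,0,0],"yaw":0},{"claw":-0.4,"delta_pos":[0.5,0,0],"yaw":0},{"claw":-0.4,"delta_pos":[0.5,0,0],"yaw":0},{"claw":-0.4,"delta_pos":[0.4,0,0],"yaw":0},{"claw":-0.4,"delta_pos":[0.3,0,0],"yaw":0},{"claw":-0.4,"delta_pos":[0,0,0],"yaw":0}])

```text
clock: 12.6
eef_pos: [586.2, -50.2, 209.7]
tcp_rot: [-3.142, -0.0, 1.667]
contact_force: [0.3, -0.3, -1.2]
opening: 0.703
grasp_force: 0.0
```

```bash
python3 look.py wrist,scene; python3 lg.py
```

```text
[586.2 -50.2 209.7] [-3.142 -0.     1.667] 12.6 0.7026900756944204 [ 0.3 -0.3 -1.2]
wrist yellow {'px': [315.0, 153.0], 'enc': [582.5, 2.3, 50.0], 'hull': [582.4, 2.3, 49.5], 'z': 52.6, 'rect': [582.4, 2.3, 98.6, 98.8, 5.2]}
wrist plate {'px': [287.0, 107.0], 'enc': [580.1, 6.3, 74.8], 'hull': [579.7, 9.7, 72.2], 'z': 12.8, 'rect': [579.4, 12.5, 149.5, 130.7, 5.6]}
scene yellow {'px': [329.0, 230.0], 'enc': [578.2, -5.9, 57.3], 'hull': [572.3, 6.0, 44.9], 'z': 48.6, 'rect': [567.6, 8.3, 110.8, 71.4, 39.7]}
scene plate {'px': [332.0, 243.0], 'enc': [574.1, 2.8, 75.9], 'hull': [565.4, -1.9, 66.4], 'z': 12.4, 'rect': [560.2, -5.3, 112.5, 146.0, 28.3]}
pics/wrist_12.60.png
62 48 [581.5   7.5] 0.25
50 55 [582.4   2.3] 0.15
```

>>> apply_moves(deltas=[{"claw":-0.4,"delta_pos":[0.2,0,0],"yaw":0},{"claw":-0.4,"delta_pos":[0.2,0,0],"yaw":0},{"claw":-0.4,"delta_pos":[0,0,0],"yaw":0},{"claw":-0.4,"delta_pos":[-1.0,0,0],"yaw":0},{"claw":-0.4,"delta_pos":[-3.0,0,0],"yaw":0},{"claw":-0.4,"delta_pos":[0,0,-5],"yaw":0},{"claw":-0.4,"delta_pos":[0,0,-5],"yaw":0},{"claw":-0.4,"delta_pos":[0,0,-5],"yaw":0}])

```text
clock: 13.7
eef_pos: [589.6, -87.1, 361.2]
tcp_rot: [-3.141, 0.0, 1.666]
contact_force: [0.2, -0.2, 0.2]
opening: 0.7
grasp_force: 0.0
```

>>> apply_moves(deltas=[{"claw":-0.4,"delta_pos":[0,0,0],"yaw":0},{"claw":-0.4,"delta_pos":[0,0,0],"yaw":0}])

```text
clock: 13.95
eef_pos: [589.4, -86.7, 359.4]
tcp_rot: [-3.141, -0.0, 1.666]
contact_force: [0.1, -0.5, -1.0]
opening: 0.698
grasp_force: 0.0
```

```bash
python3 look.py wrist,scene; python3 lg.py; cp "$(ls -t pics/wrist_*|head -1)" pics/final.png
```

```text
[589.4 -86.7 359.4] [-3.141 -0.     1.666] 13.95 0.6980688087841596 [ 0.1 -0.5 -1. ]
wrist yellow {'px': [316.0, 105.0], 'enc': [581.7, 6.0, 50.0], 'hull': [581.6, 5.8, 49.6], 'z': 52.5, 'rect': [581.7, 5.7, 98.9, 98.8, 17.9]}
wrist plate {'px': [308.0, 115.0], 'enc': [580.0, 6.3, 75.0], 'hull': [579.9, 6.2, 74.4], 'z': 12.8, 'rect': [579.7, 6.2, 149.0, 148.3, 74.6]}
scene yellow {'px': [333.0, 229.0], 'enc': [579.3, 6.6, 53.3], 'hull': [579.2, 4.2, 50.2], 'z': 50.2, 'rect': [580.1, 3.8, 100.8, 98.6, 31.4]}
scene plate {'px': [332.0, 243.0], 'enc': [575.9, 3.2, 75.7], 'hull': [565.6, -1.6, 66.5], 'z': 12.6, 'rect': [559.9, -5.0, 113.8, 145.3, 28.3]}
pics/wrist_13.95.png
62 47 [581.7   7.3] 0.29
50 56 [581.6   5.8] 0.2
```

View pics/final.png

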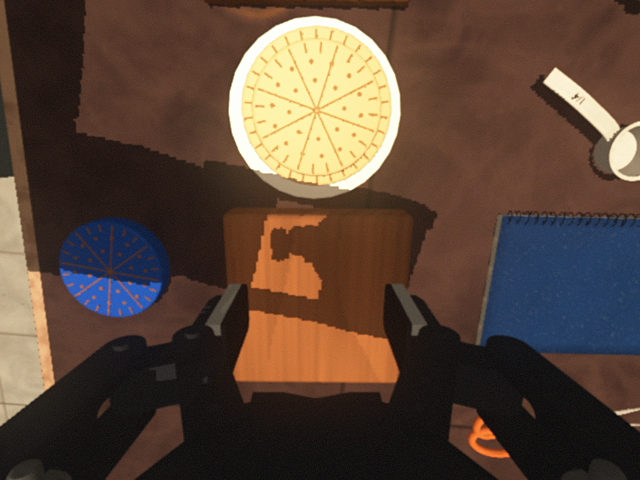

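The stack is concentric at about (316,107), with borders showing all round. Both offsets measure within 2.5 mm, and the gripper is clear.

```bash
python3 -c "from rig import r; print(r.sign_off())"
```

```text
the job is handed in; nothing more can be done
None
```

I built the stack and handed the job in at about 14 s; before hand-in, the large round measured about 2 mm off the plate's centre and the small round about 1.5 mm off the large one's, the arm never went near the glass or jug, and no verdict was returned.

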